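Stop check on the packing conveyor

ROBOT

A 6-joint arm with a two-finger parallel gripper is mounted at the origin on the work surface. World frame = base frame: x ahead of the robot, y to its left, z up, the work surface at z = 0. Lengths are in m, angles in rad, forces in N, time in s.
With the tool pointing down it reaches from about 0.375 to 0.9 m from the base axis. Payload 3.1 kg.
Tool frame: the origin (TCP) lies at the very end of the fingers, on their centre line; the grasp point (between the pads) lies robot.grasp_offset behind it (robot.grasp_offset is the distance from the TCP to the grasp point, in m); z points along the fingers, y is the direction in which the jaws open and shut (so a half turn about z gives the same grasp; the last joint's range is limited). The gripper opens to 87 mm and grips with 3 to 60 N. Pads are 19 mm wide; open, the fingers measure 117 mm over their backs; the gripper's body (75 mm by 190 mm) begins 51 mm behind the grasp point.
Start: joints at [0.971, 0.527, 1.433, -0, 1.181, -0.178], TCP at [0.256, 0.57, 0.223] pointing down, gripper open.
Joint ranges: [-3.08, 3.08], [-0.75, 2.2], [0.22, 2.44], [-1.43, 4.57], [0, 2.65], [-2.85, 2.85]. Speed limits (rad/s): [2.79, 2.79, 3.14, 3.14, 3.14, 3.14].

INTERFACE

Orientations are given as a unit quaternion [x, y, z, w].
In Python, from rig import robot gives the robot as it stands.
- The arm moves only by the tool drive_tool, never from a script. Its argument "targets" is one flat list of numbers, 6 for each row, row after row: the shift along the tool's x, y, z in cm, then the turn, a rotation vector about the tool's x, y, z in degrees. A call has 1 to 12 rows; each row is the pose to reach, as a shift and turn from the pose commanded when the call began, along the tool's axes at that moment; what a row does not reach only later rows make up. A row lasts 1/12 s, in which the tool goes at most 41.7 mm and 7.16 degrees, less where a joint would pass 70% of its speed; a pose out of reach is approached as far as the arm can. A call with a gripper value outside its range is refused whole. "grip" is the gripper command: -1 is fully open, 1 is shut, values between are in proportion, set as the call begins (left out, the last holds). The fingers move at their own pace and stop on an object; "squeeze" is the grip in N (left out, the last holds). Time passes only in rows, so rows that repeat a pose let the fingers close. It gives the time, the measured TCP pose, the force and the opening at its end, in the units of the state.
- robot.get_obs(): the state, without advancing time (a new reading comes with each control period).
- robot.camera(name): name is "side" or "top"; returns (picture, depth): 400x640x3 uint8, red, green, blue; 400x640 float32, m along the optical axis (not along the pixel's ray), 0 where there is no reading.
- robot.calibration(name): a dict with "mtx" (3x3 intrinsics, pixels), "distortion" ([k1, k2, p1, p2, k3] as OpenCV has them; the pictures are not rectified), "R" (3x3) and "t" (3): a world point X has camera coordinates R X + t. Camera axes: x right, y down, z forward; pixel columns grow to the right and rows downward; lengths in m; the calibration is good to about 2 mm. A picture is of the moment at which its call begins. calibration takes no time and is no camera call.
- robot.hand_in(): hands the job in, once; it reports no verdict.
The state is a dict: "time": time; "q": joint angles; "joint_velocities": joint speeds; "joint_torque": joint torques, N m; "position": TCP position; "tool_rot": TCP orientation; "ft_force": force on the tool from outside, world axes, zero at the start; "moment": the same for the moment, N m; "grip_width": finger opening in m.
Only numpy, scipy, OpenCV 4.12 (cv2) and the standard library are available. Lean on these libraries where they do the work, as an engineer would, in place of code of your own. Each camera call takes 0.05 s, during which the arm holds its last target.

TASK

Do the stop check of the desk conveyor: press the big mushroom button straight down until it latches, then push its side tab round clockwise (seen from above) until the button releases, and let it pop up. After that press the round start button fully in and let it come back. Push with the fingertips only, do not grip the mushroom or its tab, and leave the square button and the other things on the desk alone.

Things in the scene. Friction and masses are not known exactly. Their poses are not given: they have to be found in the camera images.
- stop_top (a point): centre of the top face of the black mushroom stop button, on its turning axis, 98 mm above the desk when up and 90 mm when latched. The head is 50 mm in diameter and about 22 mm tall, slightly domed, on a fixed grey station box 110 x 110 x 60 tall. Pressing it down: about 6 N to start, less and less further down, then it snaps down and stays at the bottom of its 8 mm stroke. The head and tab rise 8 mm when it releases
- tab_tip (a point): outer end of the stop button's side tab, at mid-height of the tab. The tab is a black upright vane on the head that sticks out level and radially from the rim, from 25 to 60 mm from the axis, 10 mm thick, 16 mm tall (its top edge 2 mm and its bottom edge 18 mm below the head's top). The direction from stop_top to tab_tip is the way the tab points: at the start towards the robot, within about 0.5 rad of -x. There is free air below it down to the box top (desk + 60 mm)
- tab_push_face: the side of the tab that is pushed to turn it clockwise seen from above (the right-hand side, -y, when the tab points at the robot). Origin on the button's axis, not on the face
- tab_back_face: the opposite side of the tab. Touching both sides of the tab at once counts as pinching. Origin on the button's axis, not on the face
- stop_rim: the cylindrical side wall of the mushroom head, 50 mm in diameter; it must not be gripped. Origin on the button's axis, 70 mm above the desk when up
- stop_push (a joint): stroke of the stop button in m: 0 up, 0.008 fully down and latched. It stays down by itself beyond about 0.005 and springs up below that
- stop_turn (a joint): turn of the stop head in rad: 0 at rest, grows clockwise seen from above to its stop at 0.9; a spring (0.02 N m at rest, 0.13 N m at the stop) brings it back when let go. Turning lifts the latched head on a cam: past about 0.45 rad it releases and rises at once, or at the latest when the tab is let go
- start_top (a point): centre of the top of the start button: black, ROUND, 32 mm in diameter, in a fixed grey pod 70 x 70 mm; 52 mm above the desk when up, 8 mm proud of its round bezel. The two pods may change places
- start (a joint): stroke of the start button in m: 0 up, 0.006 fully in, a spring of 1.5 N to 5 N returns it
- feed_top (a point): centre of the top of the feed button: black, SQUARE, 31 mm wide, in a pod like the start button's, 52 mm above the desk. Not to be pressed
- feed (a joint): stroke of the square button in m: 0 up, 0.006 fully in
- flask: bystander, to be left alone: black drinking flask, upright, 66 dia x 200 tall mm, loose; origin at the centre of its underside
- mug: bystander, to be left alone: white mug, 80 dia x 90 tall mm, loose; origin at the centre of its underside
- carton: bystander, to be left alone: small cardboard carton, 80 x 55 x 50 tall mm, loose; origin at the centre of its underside
- tape: bystander, to be left alone: roll of clear tape lying flat, 90 dia x 25 tall mm, loose; origin at the centre of its underside
- cup: bystander, to be left alone: paper cup, 72 dia x 80 tall mm, loose; origin at the centre of its underside
- stapler: bystander, to be left alone: grey stapler, 120 x 32 x 46 tall mm, loose; origin at the centre of its underside
- phonebox: bystander, to be left alone: flat pale box, 150 x 80 x 30 tall mm, loose; origin at the centre of its underside

How it is judged:
On the way, in this order (a step that is already met when the one before it is completed fails the run):
1. the mushroom button is pressed down and latched, its tab not yet turned (value of joint stop_push above 0.0068 m and value of joint stop_turn below 0.2 rad), for 0.2 s.
2. the head is twisted clockwise to release it (value of joint stop_turn above 0.35 rad), for 0.02 s.
3. the mushroom button has popped up and turned back (value of joint stop_push below 0.0015 m and value of joint stop_turn below 0.2 rad), for 0.2 s.
4. the round start button is pressed in (value of joint start above 0.0045 m), for 0.05 s.
At the end, for the whole second after the job is handed in: The stop button is up (within 1.5 mm) with its tab sprung back (within 0.2 rad), the round and square buttons are out (within 1.5 mm), and every bystander is at rest within 20 mm of where it stood (all of step 3 and value of joint each of start, feed below 0.0015 m and distance of each of flask, mug, carton, tape, cup, stapler, phonebox from where it was at the start of the episode below 0.02 m and linear speed of each of flask, mug, carton, tape, cup, stapler, phonebox below 0.02 m/s); the robot touches nothing.
It fails at once if the tab is pinched (both its sides pressed at once) (contact force between the fingers and tab_push_face above 1.5 N and contact force between the fingers and tab_back_face above 1.5 N).
It fails at once if the mushroom head is gripped by its side wall (over 5 N on it) (contact force between the fingers and stop_rim above 5 N).
It fails at once if the square button is pressed (value of joint feed above 0.003 m).
It fails at once if a bystander is lifted or moved by 20 mm (distance of any of flask, mug, carton, tape, cup, stapler, phonebox from where it was at the start of the episode above 0.02 m).
It also fails if it takes over 61 s, if anything falls off the work surface, if the arm or the gripper's body presses on something with over 40 N, if the wrist force passes 120 N, or if a joint passes its speed limit or range.

## Working session

There is one attempt and no reset: what is moved stays moved. The work goes in short steps, Python scripts to look and compute and a tool call to move; the robot and the scene stay as the last step left them, time stands still between calls to the robot, and variables do not carry over. Pictures are saved under pics/ and viewed, and the job is handed in when it is done.

Besides the shell and the picture viewer there is one more tool, called by a JSON object that holds its "fn" and its "kwargs". drive_tool: Moves the arm, as the interface text tells. Its arguments: {"type":"object","properties":{"targets":{"type":"array","items":{"type":"number"}},"grip":{"type":"number"},"squeeze":{"type":"number"}},"required":["targets"]}

```bash
ls; mkdir -p pics; python3 - <<'E'
from rig import robot
import cv2,numpy as np
print(robot.get_obs()); print(robot.grasp_offset)
for n in("top","side"):
    p,d=robot.camera(n); cv2.imwrite(f"pics/{n}0.png",p[:,:,::-1]); np.savez(f"{n}0.npz",p=p,d=d)
    print(n,robot.calibration(n))
E
```

```text
pics
{'time': 0.0, 'q': array([ 9.70485561e-01,  5.28446208e-01,  1.43390601e+00, -2.86872841e-05,
        1.18140884e+00, -1.78523952e-01]), 'joint_velocities': array([-0.00094659,  0.00033999, -0.00088931, -0.00032791, -0.00102017,
       -0.0024787 ]), 'joint_torque': array([ 9.05679644e-05, -4.40043283e+01, -1.76596534e+01,  6.32844167e-02,
        5.84064180e-02, -1.71721636e-04]), 'position': array([0.25543907, 0.56960635, 0.22158273]), 'tool_rot': array([ 2.09328134e-01,  9.77844853e-01, -1.00806510e-03, -3.99346268e-04]), 'ft_force': array([-0.16509771,  0.44734296, -0.11657625]), 'moment': array([-0.00020416, -0.01078061, -0.0319679 ]), 'grip_width': 0.08682168855986915}
0.0187
top {'mtx': array([[402.53503705,   0.        , 317.9950477 ],
       [  0.        , 402.53503705, 200.82899282],
       [  0.        ,   0.        ,   1.        ]]), 'distortion': array([-0.02085389,  0.        ,  0.        ,  0.        ,  0.        ]), 'R': array([[-0.00356568, -0.99965163, -0.02615176],
       [-0.99524084,  0.00609422, -0.09725501],
       [ 0.0973805 ,  0.02568052, -0.99491585]]), 't': array([5.45474496e-04, 5.08145315e-01, 1.32286369e+00])}
side {'mtx': array([[413.51080139,   0.        , 312.02917027],
       [  0.        , 413.51080139, 195.93024312],
       [  0.        ,   0.        ,   1.        ]]), 'distortion': array([-0.10467619,  0.        ,  0.        ,  0.        ,  0.        ]), 'R': array([[ 0.99837783, -0.05403102,  0.0179545 ],
       [-0.02469211, -0.6950327 , -0.71855399],
       [ 0.05130317,  0.71694504, -0.69523938]]), 't': array([-0.50057975,  0.07622352,  1.21102451])}
```

View pics/top0.png

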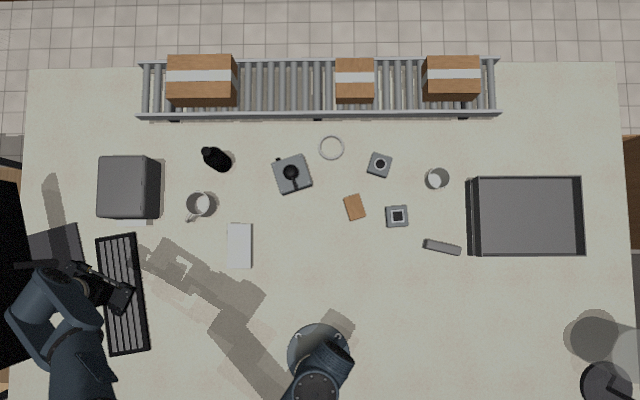

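View pics/side0.png

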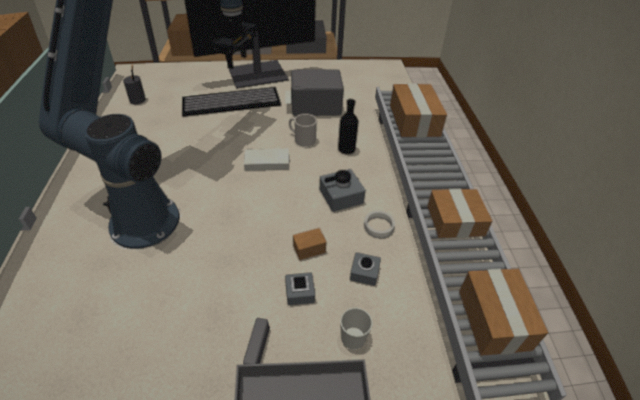

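The top view shows the stop station at about (291,174), the round start button at (380,164) and the square one at (397,215). I'll zoom in and measure.

```bash
cat > h.py <<'E'
import numpy as np,cv2
from rig import robot
def ray(n,uv,z):
    c=robot.calibration(n);u=cv2.undistortPoints(np.array(uv,float).reshape(-1,1,2),c["mtx"],c["distortion"])[:,0]
    R,t=c["R"],c["t"];C=-R.T@t;d=np.c_[u,np.ones(len(u))]@R
    return C+d*((z-C[2])/d[:,2])[:,None]
def proj(n,X):
    c=robot.calibration(n);return cv2.projectPoints(np.array(X,float).reshape(-1,1,3),cv2.Rodrigues(c["R"])[0],c["t"],c["mtx"],c["distortion"])[0][:,0]
E
python3 - <<'E'
from h import *
def comps(n,box,th):
    p=np.load(n+"0.npz")["p"];x0,y0,x1,y1=box
    m=(p[y0:y1,x0:x1].max(2)<th).astype(np.uint8)
    k,l,s,c=cv2.connectedComponentsWithStats(m)
    for i in range(1,k):
        if s[i,4]>15: print(n,th,s[i]+[x0,y0,0,0,0],c[i]+[x0,y0])
t=np.load("top0.npz")["p"];s=np.load("side0.npz")["p"]
a=cv2.resize(t[145:205,265:325],(400,400),interpolation=0);b=cv2.resize(t[140:240,350:420],(280,400),interpolation=0)
cv2.imwrite("pics/z1.png",np.hstack([a,b])[:,:,::-1])
a=cv2.resize(s[160:220,310:370],(400,400),interpolation=0);b=cv2.resize(s[245:315,275:395],(400,233),interpolation=0)
cv2.imwrite("pics/z2.png",np.hstack([a,np.vstack([b,np.zeros((167,400,3),np.uint8)])])[:,:,::-1])
for th in(40,60):
    comps("top",(265,145,320,205),th);comps("top",(360,145,420,235),th)
    comps("side",(310,160,370,220),th);comps("side",(280,245,390,310),th)
E
```

```text
top 40 [283 165  15  19 144] [290.61805556 172.1875    ]
side 40 [325 171  25  12 181] [339.87292818 177.10497238]
side 40 [362 258  10   9  72] [366.16666667 262.11111111]
side 40 [295 277  10  11  96] [299.42708333 282.30208333]
top 60 [283 165  29  30 244] [291.91393443 175.9795082 ]
top 60 [376 160   9   8  55] [379.96363636 163.43636364]
top 60 [367 171  15   6  17] [373.88235294 173.88235294]
top 60 [393 212   9   9  70] [397.25714286 215.67142857]
side 60 [325 171  26  13 226] [339.72123894 177.2699115 ]
side 60 [320 181  44  30 450] [341.44444444 199.47555556]
side 60 [361 257  11  11  92] [366.15217391 262.04347826]
side 60 [351 274  25  11 161] [362.95652174 279.0310559 ]
side 60 [294 277  12  11 118] [299.5 282. ]
side 60 [288 296  26   9 152] [300.71710526 300.06578947]
```

```bash
ls -l pics
```

```text
total 1072
-rw-r--r-- 1 agent agent 398418 Dec  6 18:36 side0.png
-rw-r--r-- 1 agent agent 406223 Dec  6 18:36 top0.png
-rw-r--r-- 1 agent agent 137821 Dec  6 18:36 z1.png
-rw-r--r-- 1 agent agent 144587 Dec  6 18:36 z2.png
```

View pics/z1.png

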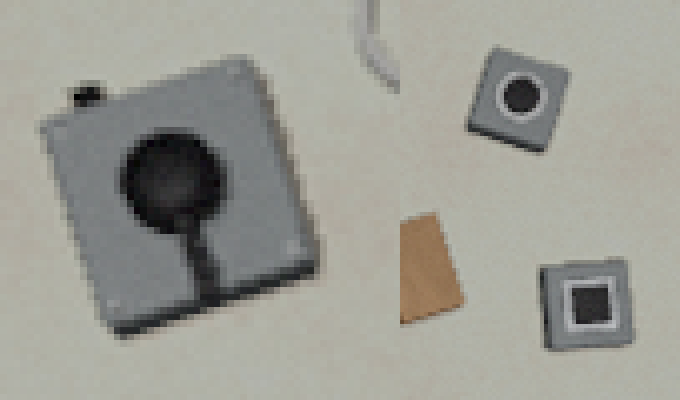

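View pics/z2.png

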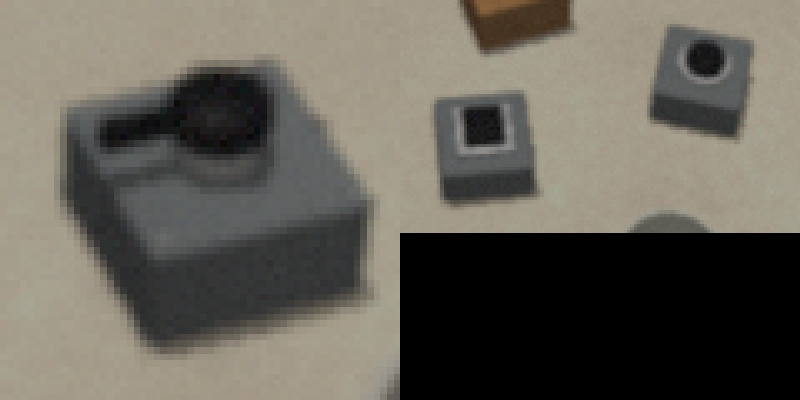

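```bash
python3 - <<'E'
from h import *
S=ray("top",[(290.3,171.6)],.096)[0];T=ray("top",[(295.5,190.0)],.096)[0]
print("S",S,"T",T,T-S,np.hypot(*(T-S)[:2]),np.arctan2(*(T-S)[[1,0]]))
# side: back of tab
S2=ray("side",[(310+222/6.67-.5,160+103/6.67-.5)],.094)[0];T2=ray("side",[(310+98/6.67-.5,160+130/6.67-.5)],.09)[0]
print(S2,T2,np.arctan2(*(T2-S2)[[1,0]]),np.hypot(*(T2-S2)[:2]))
for n,a,b in(("top",(380,163.4),(397.26,215.67)),("side",(366.15,262.05),(299.5,282))):
    print(n,ray(n,[a],.052),ray(n,[b],.052))
for n in("top",):
    p=np.load(n+"0.npz");
    # bystanders near
    print("flask",ray(n,[(217,160)],.1),"mug",ray(n,[(199,204)],.09),"tape",ray(n,[(331,148)],.025),"carton",ray(n,[(354,208)],.05),"phone",ray(n,[(240,245)],.03),"cup",ray(n,[(437,179)],.08))
E
```

```text
S [0.59566893 0.08454295 0.096     ] T [0.53624644 0.0677563  0.096     ] [-0.05942249 -0.01678666  0.        ] 0.061748069951682 -2.866270295101502
[0.59617428 0.08155176 0.094     ] [0.53968413 0.06973985 0.09      ] -2.9354655956738047 0.057711864372966194
top [[ 0.62828266 -0.20766782  0.052     ]] [[ 0.45537408 -0.26046351  0.052     ]]
side [[ 0.62815326 -0.21049291  0.052     ]] [[ 0.4554101  -0.26387389  0.052     ]]
flask [[0.63478895 0.32079399 0.1       ]] mug [[0.49386233 0.37894357 0.09      ]] tape [[ 0.68775271 -0.04665374  0.025     ]] carton [[ 0.48137596 -0.12033209  0.05      ]] phone [[0.36188914 0.2574723  0.03      ]] cup [[ 0.57076268 -0.38550219  0.08      ]]
```

```bash
cat >> h.py <<'E'
from scipy.spatial.transform import Rotation as Ro
def want(p,yaw):
    o=robot.get_obs();R=Ro.from_quat(o["tool_rot"])
    x=np.array([np.cos(yaw),np.sin(yaw),0]);z=np.array([0,0,-1.]);G=Ro.from_matrix(np.c_[x,np.cross(z,x),z])
    print("t",o["time"],"pos",o["position"].round(4),"yaw",np.arctan2(*R.as_matrix()[[1,0],0]).round(4),"F",o["ft_force"].round(2),"q",o["q"].round(2))
    print("cm",(R.inv().apply(np.array(p)-o["position"])*100).round(2),"deg",np.degrees((R.inv()*G).as_rotvec()).round(2))
E
python3 -c "
from h import *
want((.595,.083,.25),-2.87)"
```

```text
t 0.1 pos [0.2555 0.5697 0.2217] yaw 2.7198 F [ 0.46  0.17 -0.24] q [ 0.97  0.53  1.43  0.    1.18 -0.18]
cm [-50.9  -30.51  -2.79] deg [ -0.1   -0.06 -39.73]
```

{"fn": "drive_tool", "kwargs": {"targets": [-0.5,-0.3,-2,0,0,-1,-2.5,-1.5,-4,0,0,-3,-5,-3,-4,0,0,-5,-8,-4.8,-4,0,0,-8,-11,-6.6,-4,0,0,-11,-14,-8.4,-4,0,0,-14,-17,-10.2,-4,0,0,-17,-20,-12,-4,0,0,-20,-23,-13.8,-4,0,0,-22,-26,-15.6,-4,0,0,-24,-28,-16.8,-4,0,0,-26,-29,-17.4,-4,0,0,-27], "grip": 1, "squeeze": 5}}

```text
time: 1.1
position: [0.4508, 0.29, 0.2622]
tool_rot: [-0.024, 1.0, -0.001, 0.0]
ft_force: [-0.6, -0.4, 1.2]
grip_width: 0.0151
```

```bash
python3 -c "
from h import *
want((.595,.083,.18),-2.87)
print(robot.get_obs()['grip_width'])"
```

```text
t 1.1 pos [0.4508 0.29   0.2622] yaw -3.0937 F [-0.55 -0.36  1.19] q [ 0.36  0.36  1.61 -0.    1.17 -1.25]
cm [-13.41 -21.36   8.25] deg [-7.000e-02 -1.000e-02 -1.282e+01]
0.015103455549429165
```

{"fn": "drive_tool", "kwargs": {"targets": [-1,-1.5,0,0,0,-1,-2.5,-4,0,0,0,-3,-4.5,-7,0,0,0,-5,-6.5,-10,0,0,0,-7,-8.5,-13,1,0,0,-9,-10.5,-16.5,3,0,0,-11,-12,-19,5,0,0,-12,-13,-20.6,6.5,0,0,-12.8,-13.4,-21.3,8,0,0,-12.8,-13.4,-21.3,8.2,0,0,-12.8,-13.4,-21.3,8.2,0,0,-12.8]}}

```text
time: 2.02
position: [0.5924, 0.0864, 0.179]
tool_rot: [-0.135, 0.991, 0.001, -0.002]
ft_force: [0.7, 0.5, 0.1]
grip_width: 0.0006
```

```bash
python3 - <<'E'
from h import *
want((.595,.083,.105),-2.87)
print(robot.get_obs()['grip_width'])
for n in("top","side"):
    p,d=robot.camera(n);u,v=proj(n,[.596,.083,.12])[0].astype(int);q=p[v-50:v+50,u-50:u+50]
    cv2.imwrite(f"pics/{n}1.png",cv2.resize(q,(400,400),interpolation=0)[:,:,::-1])
a=[cv2.imread(f"pics/{n}1.png") for n in("top","side")];cv2.imwrite("pics/c1.png",np.hstack(a))
E
```

```text
t 2.0167 pos [0.5924 0.0864 0.179 ] yaw -2.87 F [0.69 0.46 0.1 ] q [-0.04  0.55  1.54  0.    1.06 -1.88]
cm [-0.19 -0.41  7.4 ] deg [ 0.09 -0.22 -0.  ]
0.0005802101042037889
```

View pics/c1.png

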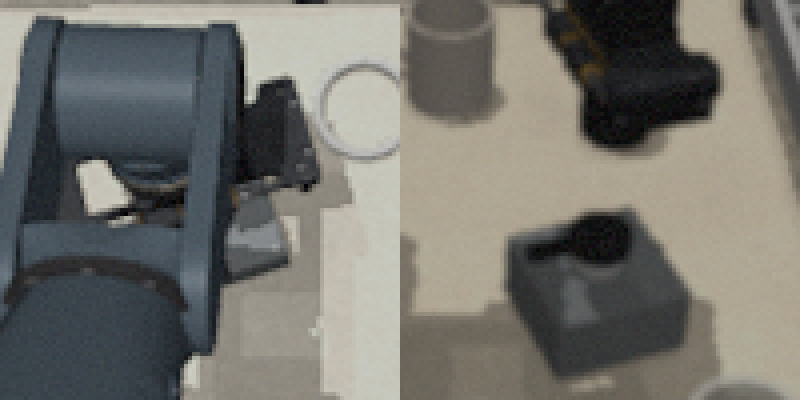

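The side view shows the closed fingers, at about (613,140) in the crop, above the head at (605,237). Next I'll go down and press.

{"fn": "drive_tool", "kwargs": {"targets": [-0.2,-0.4,1,0,0,0,-0.2,-0.4,2.5,0,0,0,-0.2,-0.4,4,0,0,0,-0.2,-0.4,5.2,0,0,0,-0.2,-0.4,6.2,0,0,0,-0.2,-0.4,6.8,0,0,0,-0.2,-0.4,7.1,0,0,0,-0.2,-0.4,7.1,0,0,0]}}

```text
time: 2.78
position: [0.5964, 0.0836, 0.1092]
tool_rot: [-0.136, 0.991, 0.0, -0.0]
ft_force: [-0.6, 0.0, 0.3]
grip_width: 0.0005
```

```bash
python3 - <<'E'
from h import *
want((.595,.083,.089),-2.87)
E
```

```text
t 2.7833 pos [0.5964 0.0836 0.1092] yaw -2.8683 F [-0.59  0.03  0.31] q [-0.05  0.64  1.59 -0.    0.91 -1.89]
cm [ 0.15 -0.02  2.02] deg [ 0.01 -0.03  0.1 ]
```

{"fn": "drive_tool", "kwargs": {"targets": [0,0,0.5,0,0,0,0,0,0.9,0,0,0,0,0,1.2,0,0,0,0,0,1.5,0,0,0,0,0,1.8,0,0,0,0,0,2.0,0,0,0,0,0,2.1,0,0,0,0,0,2.1,0,0,0]}}

```text
time: 3.45
position: [0.5968, 0.0832, 0.0903]
tool_rot: [-0.136, 0.991, -0.0, 0.0]
ft_force: [-2.3, 0.1, 11.8]
grip_width: 0.0004
```

{"fn": "drive_tool", "kwargs": {"targets": [0,0,0.1,0,0,0,0,0,0.1,0,0,0,0,0,0.1,0,0,0,0,0,-0.5,0,0,0,0,0,-2,0,0,0,0,0,-4,0,0,0,1.5,-1.2,-4,0,0,0,3.5,-2.5,-4,0,0,0,4.8,-3.6,-4,0,0,0,4.8,-3.6,-4,0,0,0]}}

```text
time: 4.28
position: [0.5576, 0.0339, 0.1281]
tool_rot: [-0.135, 0.991, 0.0, -0.002]
ft_force: [-0.0, 0.4, 0.2]
grip_width: 0.0006
```

```bash
python3 - <<'E'
from h import *
S=np.array([.596,.083]);r=np.array([np.cos(-2.87),np.sin(-2.87)]);c=np.array([r[1],-r[0]])
want((*(S+.048*r-.036*c),.071),-2.87)
for n in("top","side"):
    p,d=robot.camera(n);u,v=proj(n,[.596,.083,.12])[0].astype(int);q=p[v-50:v+50,u-50:u+50]
    cv2.imwrite(f"pics/{n}2.png",cv2.resize(q,(400,400),interpolation=0)[:,:,::-1])
a=[cv2.imread(f"pics/{n}2.png") for n in("top","side")];cv2.imwrite("pics/c2.png",np.hstack(a))
print(proj("side",[[.596,.083,.098],[.596,.083,.09]]),proj("side",[.596,.083,.12])-50)
E
```

```text
t 4.2833 pos [0.5576 0.0339 0.1281] yaw -2.8708 F [-0.03  0.44  0.24] q [-0.14  0.57  1.69 -0.    0.89 -1.98]
cm [-0.23  0.09  5.71] deg [ 0.03 -0.19 -0.05]
[[342.76552056 173.61425994]
 [342.58140497 175.63079585]] [[293.2795563  117.97582913]]
```

View pics/c2.png

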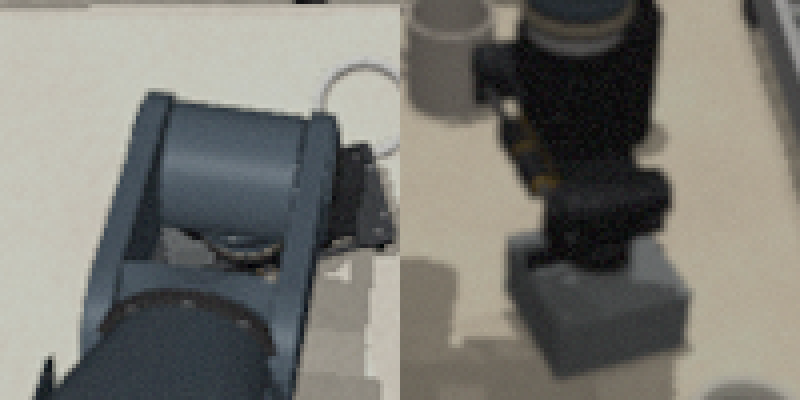

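The gripper hides the head, so I'll rely on the bottomed-out reading: z 0.090 at 12 N. Next I'll descend beside the tab.

{"fn": "drive_tool", "kwargs": {"targets": [-0.2,0.1,1,0,0,0,-0.2,0.1,2.5,0,0,0,-0.2,0.1,4,0,0,0,-0.2,0.1,5,0,0,0,-0.2,0.1,5.5,0,0,0,-0.2,0.1,5.6,0,0,0,-0.2,0.1,5.6,0,0,0]}}

```text
time: 4.97
position: [0.5618, 0.0376, 0.072]
tool_rot: [-0.136, 0.991, 0.0, -0.0]
ft_force: [1.0, 0.8, 0.2]
grip_width: 0.0004
```

```bash
python3 - <<'E'
from h import *
S=np.array([.596,.083]);r=np.array([np.cos(-2.87),np.sin(-2.87)]);c=np.array([r[1],-r[0]])
want((*(S+.048*r-.036*c),.071),-2.87)
p=robot.get_obs()["position"][:2]-S;x0,y0=p@r*100,p@c*100;print(x0,y0)
for f in range(0,45,6):
    a=np.radians(f);print(f,4.8*np.cos(a)+2*np.sin(a)-x0,4.8*np.sin(a)-2*np.cos(a)-y0)
p,d=robot.camera("side");q=p[118:218,293:393]
cv2.imwrite("pics/c3.png",cv2.resize(q,(500,500),interpolation=0)[:,:,::-1])
E
```

```text
t 4.9667 pos [0.5618 0.0376 0.072 ] yaw -2.8683 F [0.99 0.76 0.22] q [-0.13  0.66  1.71  0.    0.77 -1.98]
cm [ 0.29 -0.14  0.1 ] deg [ 0.01 -0.03  0.1 ]
4.51071547213017 -3.461109468915317
0 0.28928452786982994 1.4611094689153168
6 0.4720465521728485 1.9738023018635067
12 0.6002163930276154 2.5027903833729503
18 0.6723897948364614 3.0422780093247574
24 0.6877760107059148 3.586354440393956
30 0.6462064660351361 4.129058661346439
36 0.5481366054545243 4.664444691169293
42 0.39464090287903897 5.186646728483048
```

View pics/c3.png

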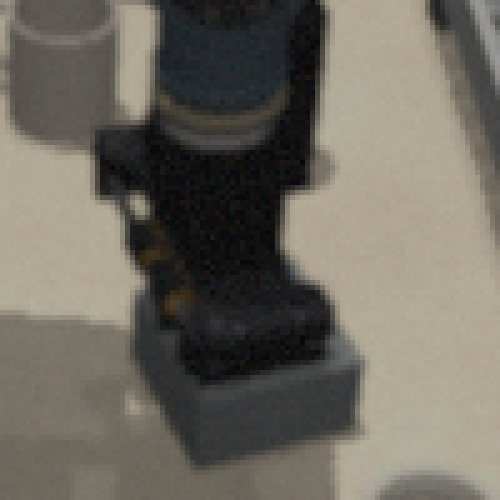

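{"fn": "drive_tool", "kwargs": {"targets": [0.2,0.7,0,0,0,0,0.3,1.4,0,0,0,0,0.4,1.7,0,0,0,3,0.5,2.0,0,0,0,6,0.6,2.5,0,0,0,12,0.7,3.0,0,0,0,18,0.7,3.6,0,0,0,24,0.6,4.1,0,0,0,30,0.5,4.7,0,0,0,36,0.5,4.9,0,0,0,39,0.5,4.9,0,0,0,39]}}

```text
time: 5.93
position: [0.5431, 0.0838, 0.0733]
tool_rot: [0.202, 0.979, -0.0, 0.0]
ft_force: [-0.3, -0.8, 0.2]
grip_width: 0.0006
```

```bash
python3 - <<'E'
from h import *
o=robot.get_obs();print(o["position"],o["ft_force"],o["moment"])
for n in("top","side"):
    p,d=robot.camera(n);u,v=proj(n,[.596,.083,.12])[0].astype(int);q=p[v-50:v+50,u-50:u+50]
    cv2.imwrite(f"pics/{n}4.png",cv2.resize(q,(400,400),interpolation=0)[:,:,::-1])
a=[cv2.imread(f"pics/{n}4.png") for n in("top","side")];cv2.imwrite("pics/c4.png",np.hstack(a))
E
```

```text
[0.54312132 0.08380949 0.07331968] [-0.25385938 -0.83860083  0.23295004] [-0.14443235  0.21911901  0.04632634]
```

View pics/c4.png

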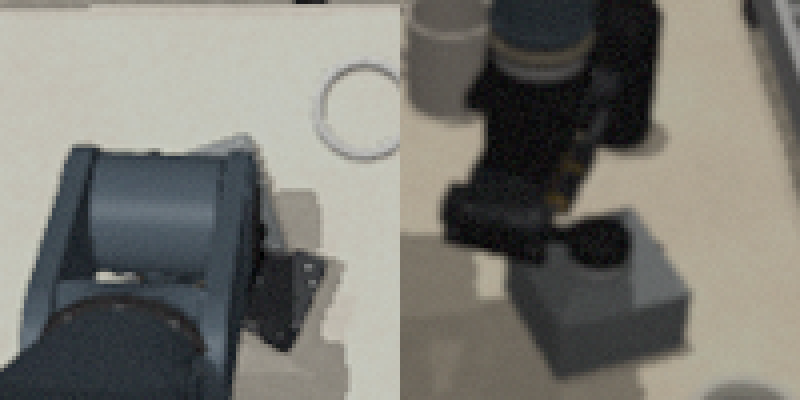

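```bash
python3 - <<'E'
from h import *
p,d=robot.camera("side");q=p[155:205,305:365]
cv2.imwrite("pics/c5.png",cv2.resize(cv2.convertScaleAbs(q,alpha=2.0),(720,600),interpolation=cv2.INTER_CUBIC)[:,:,::-1])
S=np.array([.596,.083])
for zt in(.098,.09):
  for f in(0,20,39,50):
    a=-2.87-np.radians(f);P=[*(S+.06*np.array([np.cos(a),np.sin(a)])),zt-.002]
    print(zt,f,(proj("side",P)[0]-[305,155])*12, (proj("side",[*S,zt])[0]-[305,155])*12)
E
```

```text
0.098 0 [226.09415294 277.47089089] [453.18624672 223.37111932]
0.098 20 [211.78350677 222.33417778] [453.18624672 223.37111932]
0.098 39 [225.1279722  171.85765614] [453.18624672 223.37111932]
0.098 50 [244.06162593 145.63532359] [453.18624672 223.37111932]
0.09 0 [224.87539112 301.70339662] [450.97685962 247.56955015]
0.09 20 [210.64434733 246.51803871] [450.97685962 247.56955015]
0.09 39 [223.94471507 195.98570552] [450.97685962 247.56955015]
0.09 50 [242.8041592  169.72966281] [450.97685962 247.56955015]
```

View pics/c5.png

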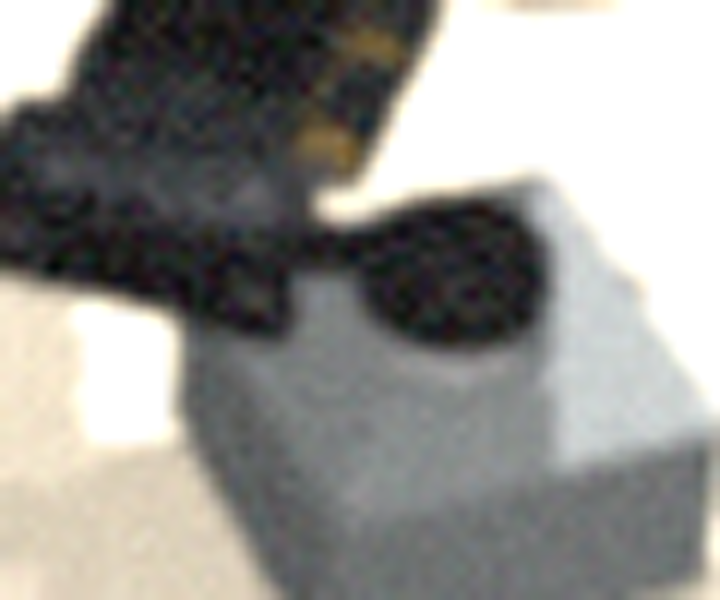

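The head still looks latched, with its top centre at about (455,255) and the tab only part way round, so the finger is thinner than I assumed. I'll push further round.

{"fn": "drive_tool", "kwargs": {"targets": [0.1,0.25,0,0,0,3,0.2,0.5,0,0,0,6,0.25,0.75,0,0,0,9,0.3,1.0,0,0,0,12,0.3,1.0,0,0,0,12]}}

```text
time: 6.5
position: [0.5443, 0.0935, 0.0725]
tool_rot: [0.304, 0.953, -0.0, -0.001]
ft_force: [-1.8, -2.2, 0.3]
grip_width: 0.0004
```

```bash
python3 - <<'E'
from h import *
o=robot.get_obs();print(o["position"],o["ft_force"],o["moment"])
p,d=robot.camera("side");q=p[155:205,305:365]
cv2.imwrite("pics/c6.png",cv2.resize(cv2.convertScaleAbs(q,alpha=2.0),(720,600),interpolation=cv2.INTER_CUBIC)[:,:,::-1])
E
```

```text
[0.54427946 0.0935208  0.07252987] [-1.79217889 -2.24220831  0.25658555] [-0.2812964   0.23823842  0.00509575]
```

View pics/c6.png

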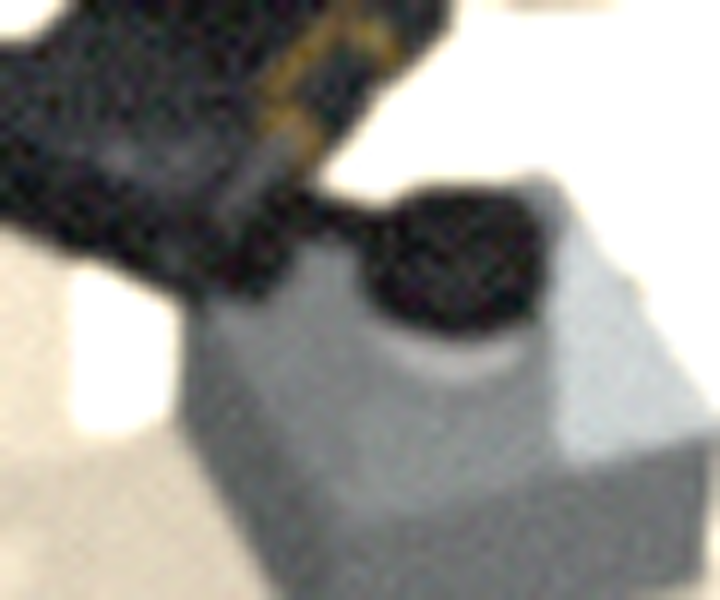

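The head has risen about 18 px and its neck now shows. I'll push slightly further to be sure, then retreat back along the arc.

{"fn": "drive_tool", "kwargs": {"targets": [0.1,0.25,0,0,0,3,0.15,0.4,0,0,0,5,0.15,0.4,0,0,0,5,0.1,0.1,0,0,0,3,0,-0.6,0,0,0,0,-0.2,-1.5,0,0,0,0,-0.2,-2.5,0,0,0,0,-0.2,-3.5,0,0,0,0,0,-4.5,0,0,0,0,0.4,-5.5,0,0,0,0,0.8,-6.5,0,0,0,0,0.8,-6.5,0,0,0,0]}}

```text
time: 7.55
position: [0.4974, 0.0443, 0.0723]
tool_rot: [0.304, 0.953, -0.0, -0.002]
ft_force: [-0.5, 0.7, 0.1]
grip_width: 0.0005
```

```bash
python3 - <<'E'
from h import *
o=robot.get_obs();print(o["position"],o["ft_force"])
p,d=robot.camera("side");q=p[155:205,305:365]
cv2.imwrite("pics/c7.png",cv2.resize(cv2.convertScaleAbs(q,alpha=2.0),(720,600),interpolation=cv2.INTER_CUBIC)[:,:,::-1])
E
```

```text
[0.49743688 0.04433571 0.07234542] [-0.46337913  0.65912454  0.1068185 ]
```

View pics/c7.png

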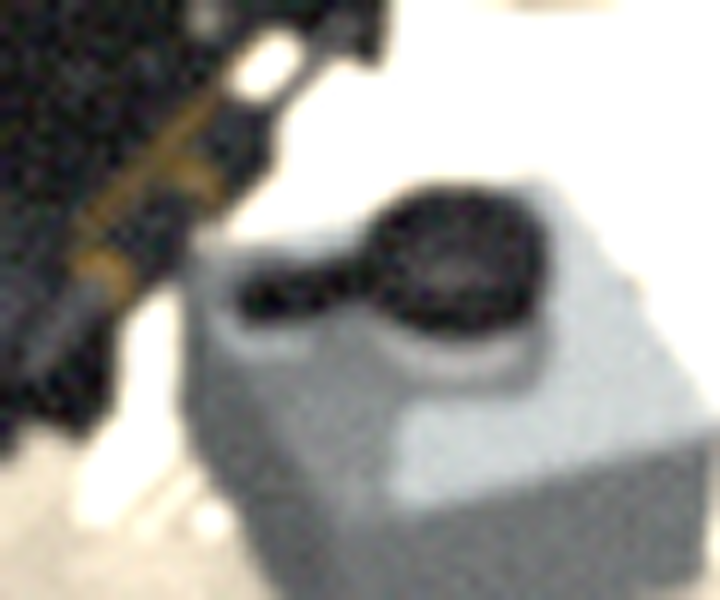

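The head is up, with a clear neck gap, and the tab tip is back at about (240,300). The finger is clear. Next is the start button.

{"fn": "drive_tool", "kwargs": {"targets": [0,-0.5,-2,0,0,0,0,-0.5,-5,0,0,0,0,-0.5,-8,0,0,0,0,-0.5,-11,0,0,0,0,-0.5,-12,0,0,0,0,-0.5,-12,0,0,0]}}

```text
time: 8.1
position: [0.5004, 0.041, 0.1957]
tool_rot: [0.304, 0.953, 0.001, 0.004]
ft_force: [0.5, 0.7, -0.8]
grip_width: 0.0006
```

```bash
python3 -c "
from h import *
want((.628,-.209,.18),2.52)"
```

```text
t 8.1 pos [0.5004 0.041  0.1957] yaw 2.5248 F [ 0.48  0.74 -0.84] q [-0.14  0.4   1.77  0.    0.96 -1.1 ]
cm [-24.85 -13.02   1.7 ] deg [0.23 0.41 0.27]
```

{"fn": "drive_tool", "kwargs": {"targets": [-1,-0.5,0,0,0,0,-3,-1.6,0,0,0,0,-6,-3.1,0,0,0,0,-9,-4.7,0,0,0,0,-12,-6.3,0,0,0,0,-15,-7.9,0,0,0,0,-18,-9.5,0,0,0,0,-21,-11,0,0,0,0,-23.5,-12.3,1,0,0,0,-24.6,-12.9,1.7,0,0,0,-24.8,-13,1.7,0,0,0,-24.8,-13,1.7,0,0,0]}}

```text
time: 9.1
position: [0.6233, -0.2084, 0.1729]
tool_rot: [0.304, 0.953, 0.001, -0.003]
ft_force: [-0.8, -0.1, 1.0]
grip_width: 0.0001
```

```bash
python3 -c "
from h import *
want((.628,-.209,.065),2.52)"
```

```text
t 9.1 pos [ 0.6233 -0.2084  0.1729] yaw 2.5231 F [-0.82 -0.1   1.02] q [-0.49  0.63  1.39  0.    1.13 -1.44]
cm [-0.47  0.22 10.79] deg [-0.02 -0.31  0.18]
```

{"fn": "drive_tool", "kwargs": {"targets": [-0.2,0.1,1,0,0,0,-0.3,0.2,3.5,0,0,0,-0.4,0.2,6,0,0,0,-0.4,0.2,8,0,0,0,-0.4,0.2,9.5,0,0,0,-0.4,0.2,10.2,0,0,0,-0.4,0.2,10.4,0,0,0,-0.4,0.2,10.4,0,0,0]}}

```text
time: 9.77
position: [0.629, -0.2081, 0.0714]
tool_rot: [0.303, 0.953, 0.0, -0.0]
ft_force: [0.5, -0.6, 0.3]
grip_width: 0.0006
```

```bash
python3 - <<'E'
from h import *
want((.628,-.209,.046),2.52)
p,d=robot.camera("side");q=p[220:300,320:416]
cv2.imwrite("pics/c8.png",cv2.resize(cv2.convertScaleAbs(q,alpha=1.5),(720,600),interpolation=cv2.INTER_CUBIC)[:,:,::-1])
E
```

```text
t 9.7667 pos [ 0.629  -0.2081  0.0714] yaw 2.5255 F [ 0.5  -0.56  0.34] q [-0.49  0.76  1.44  0.    0.94 -1.44]
cm [ 0.03 -0.13  2.54] deg [ 0.   -0.05  0.32]
```

View pics/c8.png

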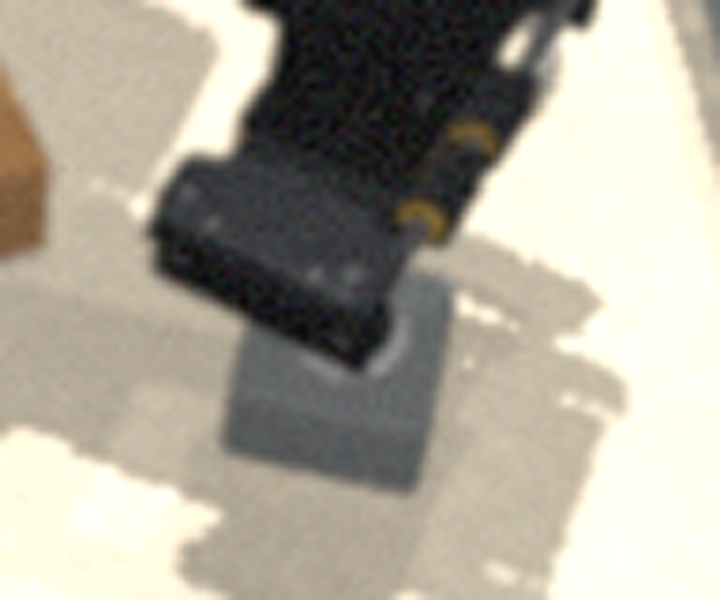

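{"fn": "drive_tool", "kwargs": {"targets": [0,0,0.6,0,0,0,0,0,1.2,0,0,0,0,0,1.7,0,0,0,0,0,2.1,0,0,0,0,0,2.4,0,0,0,0,0,2.55,0,0,0,0,0,2.55,0,0,0,0,0,2.6,0,0,0]}}

```text
time: 10.48
position: [0.6293, -0.2093, 0.0464]
tool_rot: [0.304, 0.953, -0.0, 0.0]
ft_force: [-1.4, 0.3, 8.9]
grip_width: 0.0006
```

The button has bottomed: z 0.0464 at 8.9 N, and the spring maximum is 5 N. I'll hold briefly, then lift away.

{"fn": "drive_tool", "kwargs": {"targets": [0,0,0.08,0,0,0,0,0,0.08,0,0,0,0,0,-1,0,0,0,0,0,-3,0,0,0,0,0,-6,0,0,0,0,0,-9,0,0,0,0,0,-12,0,0,0,0,0,-15,0,0,0,2,0,-17,0,0,0,4,0,-17,0,0,0,7,0,-17,0,0,0,10,0,-17,0,0,0]}}

```text
time: 11.48
position: [0.5472, -0.1513, 0.2163]
tool_rot: [0.304, 0.953, -0.0, 0.001]
ft_force: [-0.2, -0.6, -0.4]
grip_width: 0.0003
```

{"fn": "drive_tool", "kwargs": {"targets": [0.5,-2,0,0,0,0,2,-5,0,0,0,0,4,-8,0,0,0,0,6,-11,0,0,0,0,8,-13,0,0,0,0,10,-14,0,0,0,0,10,-14,0,0,0,0,10,-14,0,0,0,0,10,-14,0,0,0,0]}}

```text
time: 12.23
position: [0.3861, -0.2084, 0.2161]
tool_rot: [0.304, 0.953, -0.0, 0.001]
ft_force: [-0.4, -1.3, 0.7]
grip_width: 0.0007
```

```bash
python3 - <<'E'
from h import *
o=robot.get_obs();print(o["time"],o["position"],o["ft_force"])
for n in("top","side"):
    p,d=robot.camera(n);cv2.imwrite(f"pics/{n}9.png",p[:,:,::-1]); np.savez(f"{n}9.npz",p=p)
p0=np.load("side0.npz")["p"]
r=lambda x:cv2.resize(cv2.convertScaleAbs(x,alpha=1.7),(400,290),interpolation=cv2.INTER_CUBIC)
cv2.imwrite("pics/c9.png",np.vstack([np.hstack([r(x[155:205,305:374]),r(x[240:310,285:382])]) for x in (p0,p)])[:,:,::-1])
E
```

```text
12.2333 [ 0.38613202 -0.20839203  0.21606263] [-0.42409392 -1.27039563  0.74538505]
```

View pics/c9.png

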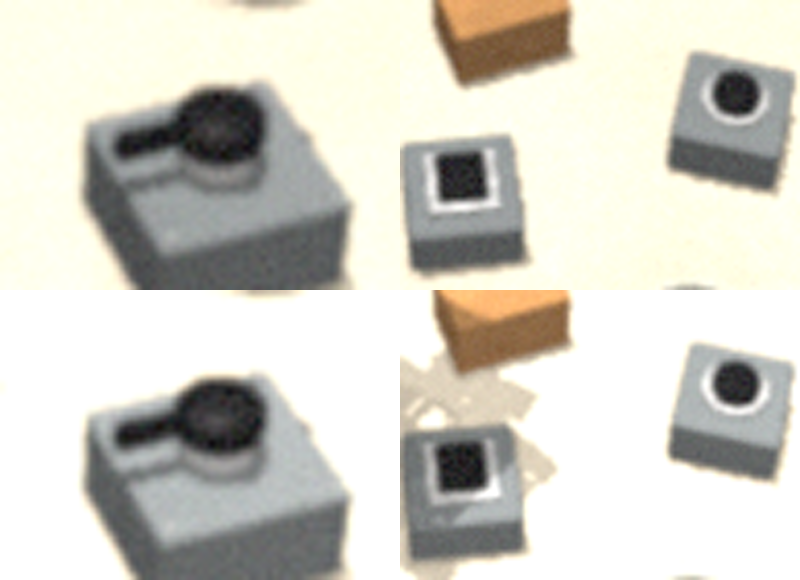

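View pics/top9.png

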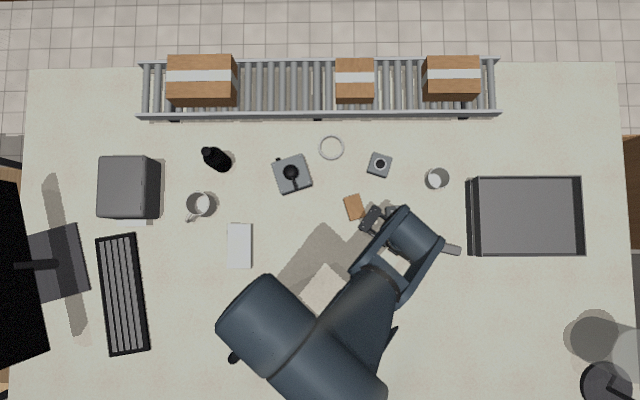

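The side crops before (top row) and after (bottom row) match: the head is up, the tab is back, and both buttons are out. In the top view the bystanders are where they were, and the gripper hangs free at z 0.216.

```bash
python3 -c "
from rig import robot
print(robot.hand_in())"
```

```text
the job is handed in; nothing more can be done
None
```

I did the full stop check with the closed fingertips and handed it in at about 12.3 s. No verdict came back, so the results below are from the force readings and pictures only.

- **Stop button press:** I pressed it to the bottom, with the tip at z 0.090 and about 12 N. I couldn't see it latch because the gripper hid it, but a later picture showed the head still down after the fingers had left it.
- **Tab turn:** My first push round the tab was too short to release the button, because the fingertip is thinner than I assumed. Pushing further raised the head, and the tab sprang back when I let it go.
- **Start button:** I pressed it fully in, with the tip at z 0.046 and about 9 N, and then let it go.

In the last pictures the stop button is up with its tab back, and both the round and square buttons are out. Most of the bystanders can be seen where they started. The arm partly hid the stapler in the top view and I did not compare it separately. The arm was clear of everything, and none of the checks I made disagreed.

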